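Stack the turned lamp rings and close the press

ROBOT

A 7-joint arm with a two-finger parallel gripper is mounted at the origin on the work surface. World frame = base frame: x ahead of the robot, y to its left, z up, the work surface at z = 0. Lengths are in m, angles in rad, forces in N, time in s.
With the tool pointing down it reaches from about 0.4 to 0.85 m from the base axis. Payload 10.4 kg.
Tool frame: the origin (TCP) lies at the centre of the arm's flange, where the gripper is bolted on; the fingertips stand 182 mm ahead of it and the grasp point (between the pads) lies 164 mm ahead of it; z points along the fingers, y is the line along which they close (so a half turn about z gives the same grasp; the last joint's range is limited). The gripper opens to 87 mm and grips with 3 to 60 N. Pads are 19 mm wide; open, the fingers measure 117 mm over their backs; the gripper's body (75 mm by 190 mm) begins 51 mm behind the grasp point.
Start: joints at [1.263, 0.332, -0.065, 1.46, 0.022, 1.35, -0.088], TCP at [0.176, -0.6, 0.405] pointing down, gripper open.
Joint ranges: [-2.6, 2.6], [-0.5, 2.12], [-1.47, 1.34], [0.16, 2.42], [-1.27, 4.41], [0.06, 2.06], [-2.6, 2.6]. Speed limits (rad/s): [2.22, 2.22, 2.79, 2.79, 3.14, 3.14, 3.14].

INTERFACE

Orientations are given as a unit quaternion [x, y, z, w].
In Python, from bench import r, eyes, job gives the robot as it stands. The module is installed in compiled form; this text tells all that it offers.
- The arm moves only by the shell command python3 -m inch 'ROWS' [OPENING] [FORCE]. ROWS is JSON, a list of rows, each a list of 6 numbers: the shift along the tool's x, y, z normalised to -1 to 1, where 1 is 4 cm, then the turn, a rotation vector about the tool's x, y, z normalised to -1 to 1, where 1 is 0.12 rad. In form: [[x, y, z, wx, wy, wz], ...]. A call has exactly 5 rows; each row shifts and turns the commanded pose from where the row before left it, along the tool's axes as they then stand; what a row does not reach is not made up. A row lasts 1/12 s, in which the tool goes at most 41.7 mm and 7.16 degrees, less where a joint would pass 70% of its speed; a pose out of reach is approached as far as the arm can. A call with a number of a shift or a turn outside -1 to 1 is refused whole. A call with a gripper value outside its range is refused whole. OPENING is the gripper command: -1 is shut, 1 is fully open, values between are in proportion, set as the call begins (- or left out, the last holds). The fingers move at their own pace and stop on an object; FORCE is the grip in N (left out, the last holds). Time passes only in rows, so rows that do not move let the fingers close, or fill a call up. It gives the time, the measured TCP pose, the force, the opening and the grip force at its end, in the units of the state.
- r.read_state(): the state, without advancing time (a new reading comes with each control period).
- eyes.camera(name): name is "scene" or "top"; returns a dict with "pixels" (480x640x3 uint8, red, green, blue), "fx", "fy", "cx", "cy" (pixels), "extrinsics" (4x4, takes a point from camera to world coordinates). Camera axes: x right, y down, z forward; pixel columns grow to the right and rows downward; lengths in m; the calibration is good to about 2 mm. A picture is of the moment at which its call begins. There is no depth.
- job.close_job(): hands the job in; it is judged then, once.
The state is a dict: "time": time; "joint_positions": joint angles; "joint_vel": joint speeds; "joint_torque": joint torques, N m; "ee_pos": TCP position; "eef_rot": TCP orientation; "ft_force": force on the tool from outside, world axes, zero at the start; "torque": the same for the moment, N m; "width": finger opening in m; "grip_force": force on a finger pad.
Only numpy, scipy, OpenCV 4.12 (cv2) and the standard library are available. Lean on these libraries where they do the work, as an engineer would, in place of code of your own. Each camera call takes 0.05 s, during which the arm holds its last target. There are 200 camera calls.

TASK

Thread the three turned wooden rings onto the stand's upright spindle, necks up, the widest at the bottom, then the middle one, then the smallest on top, each down fully. Then tip the hinged press bar over so that its rubber pad lies on the top ring. Leave the glue bottle, the baluster and the mallet where they are.

Things in the scene. Friction and masses are not known exactly. Their poses are not given: they have to be found in the camera images.
- ring_large: the widest turned dark wood ring lying flat, neck up: round flange 110 mm in diameter and 12 mm thick, on it a round neck 46 mm in diameter and 12 mm tall (24 mm in all), a 29 mm bore right through; about 100 g. Origin: centre of the underside, z up the bore through the neck. All three are of the same wood with equal necks and bores; only the flanges differ.
- ring_middle: the middle turned dark wood ring lying flat, neck up: round flange 90 mm in diameter and 12 mm thick, on it a round neck 46 mm in diameter and 12 mm tall (24 mm in all), a 29 mm bore right through; about 75 g. Origin: centre of the underside, z up the bore through the neck. All three are of the same wood with equal necks and bores; only the flanges differ.
- ring_small: the smallest turned dark wood ring lying flat, neck up: round flange 70 mm in diameter and 12 mm thick, on it a round neck 46 mm in diameter and 12 mm tall (24 mm in all), a 29 mm bore right through; about 55 g. Origin: centre of the underside, z up the bore through the neck. All three are of the same wood with equal necks and bores; only the flanges differ.
- stand: wooden stand fixed to the bench: board 130 mm (x) by 190 mm (y, -65 to +125), 20 mm thick. On it a steel spindle 25 mm in diameter, its top 10 mm tapering to 14 mm; three stacked rings reach 2 mm above it. Two cheeks at y = +95 mm (32 mm deep, 72 mm wide over both, tops 125 mm above the bench) carry the press bar. Origin: underside, on the spindle's axis; z up, y from spindle to cheeks.
- spindle_tip (a point): tip of the spindle, on its axis, 90 mm above the bench
- press (a joint): angle of the press bar on its hinge: 0 level, its pad on a full stack; 1.57 upright; more leans away from the spindle. Range -0.25 (no full stack below) to 2.0 rad. It starts about upright or leaning back, held by light friction; under 1 N at its end moves it, and pushed below about 0.9 rad it falls slowly by its own weight (120 g) and stays down.
- press_hinge (a point): mid-point of the press bar's hinge axis, 107 mm above the bench, at y = +95 mm in the stand's frame; the axis runs along the stand's x
- press_end (a point): middle of the far edge of the press bar's outer face (facing away from the spindle when upright, on top when level). The wooden bar, 40 mm wide and 14 mm thick, ends 125 mm from the hinge axis, which lies at mid-thickness. On its other face, 95 mm from the hinge, is a rubber pad 44 mm in diameter and 8 mm thick.
- glue: white glue bottle, 60 mm in diameter, 150 mm tall, standing; leave alone. Origin: centre of the underside
- baluster: turned sample baluster with square ends, 220 mm long along its x, 42 mm square, lying; leave alone. Origin: under its middle
- mallet: wooden mallet lying on the bench, head 70 x 110 x 72 mm, handle reaching 190 mm towards its -x; leave alone. Origin: under the head's middle
There are look-alikes about, which are no part of the job. What is shaped like the ring_large but purple is not meant.

How it is judged:
By the outcome, as a careful person would: the job done as asked, in the order asked, and still so for the second after the job is handed in, with the robot touching nothing.
It also fails if it takes over 72 s, if anything falls off the work surface, if the arm or the gripper's body presses on something with over 40 N, if the wrist force passes 120 N, or if a joint passes its speed limit or range.

## Working session

There is one attempt and no reset: what is moved stays moved. The work goes in short steps, Python scripts to look and compute and a shell command to move; the robot and the scene stay as the last step left them, time stands still between calls to the robot, and variables do not carry over. Pictures are saved under pics/ and viewed, at most 10 in all, crops included, and the job is handed in when it is done.

```bash
mkdir -p pics; python3 - <<'E'
from bench import r,eyes
import cv2,numpy as np
for n in("scene","top"):
    c=eyes.camera(n); cv2.imwrite(f"pics/{n}0.png",c["pixels"][:,:,::-1]); print(n,c["fx"],c["cx"],c["cy"],np.round(c["extrinsics"],3).tolist())
s=r.read_state();print(s)
E
```

```text
scene 443.54082671367917 319.8085903448167 239.55634706874136 [[0.001, 0.824, -0.567, 1.146], [1.0, 0.008, 0.014, -0.084], [0.016, -0.567, -0.824, 0.931], [0.0, 0.0, 0.0, 1.0]]
top 510.01516422874596 317.73361031246407 242.36845199990285 [[0.02, -0.981, 0.192, 0.36], [-1.0, -0.023, -0.011, -0.068], [0.015, -0.192, -0.981, 1.11], [0.0, 0.0, 0.0, 1.0]]
{'time': 0.1, 'joint_positions': array([ 1.26341268,  0.3328034 , -0.06472744,  1.46085686,  0.02156451,
        1.34990227, -0.08852012]), 'joint_vel': array([-0.0003206 , -0.00165658,  0.00027979, -0.00102479,  0.00182875,
       -0.00057998,  0.00060303]), 'joint_torque': array([ 1.05289899e-03, -6.24546146e+01,  2.44643691e-02, -3.90720463e+01,
       -6.13418827e-02,  3.65776091e-02,  8.33819013e-05]), 'ee_pos': array([ 0.17558723, -0.59970642,  0.40403693]), 'eef_rot': array([ 9.89877977e-01,  1.41919633e-01, -9.77235081e-05, -6.30719161e-04]), 'ft_force': array([ 0.41549438, -0.01875209, -0.03437043]), 'torque': array([0.0231557 , 0.02980443, 0.01087916]), 'grip_force': 0.0, 'width': 0.08736099369054806}
```

View pics/scene0.png

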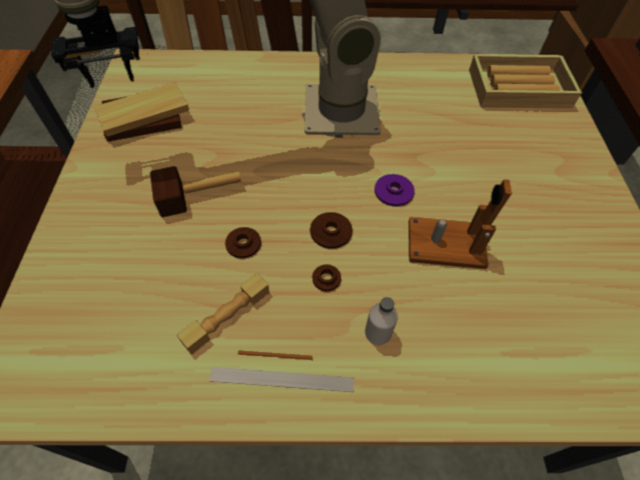

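View pics/top0.png

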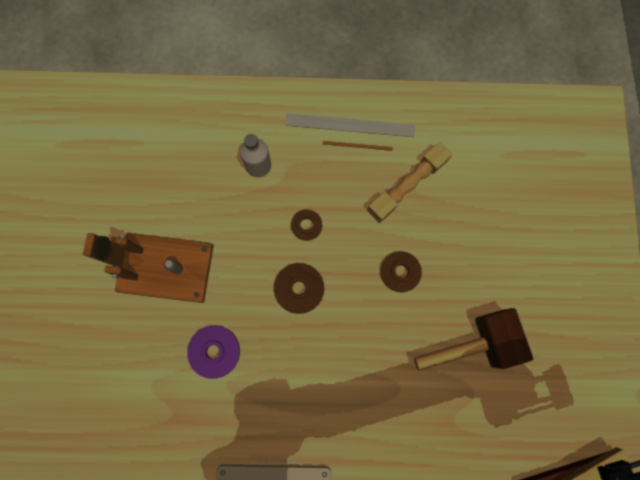

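The scene view shows middle ring (243,242), large (331,230), small (326,277), spindle near (440,230) and bar leaning back at (505,190). The top view shows large (299,288), middle (401,271), small (307,224), purple decoy (214,352), glue (255,155) and spindle tip (170,264).

```bash
cat > h.py <<'E'
from bench import r,eyes
import cv2,numpy as np
def ray(c,u,v):
    E=np.array(c["extrinsics"]);d=E[:3,:3]@[(u-c["cx"])/c["fx"],(v-c["cy"])/c["fy"],1];return E[:3,3],d
def plane(c,u,v,z):
    o,d=ray(c,u,v);return o+d*(z-o[2])/d[2]
def two(c1,p1,c2,p2):
    o,d=ray(c1,*p1);q,e=ray(c2,*p2);s=np.linalg.lstsq(np.c_[d,-e],q-o,rcond=None)[0]
    a=o+d*s[0];b=q+e*s[1];return (a+b)/2,np.linalg.norm(a-b)
def toolaxes():
    from scipy.spatial.transform import Rotation as R
    s=r.read_state();return s,R.from_quat(s["eef_rot"]).as_matrix()
E
python3 - <<'E'
from h import *
C={n:eyes.camera(n) for n in("scene","top")}
roi={"scene":(200,190,370,300),"top":(265,195,440,330)}
for n,c in C.items():
    x0,y0,x1,y1=roi[n];im=c["pixels"][y0:y1,x0:x1]
    m=(im.max(2)<95).astype(np.uint8)
    for k in cv2.findContours(m,cv2.RETR_EXTERNAL,cv2.CHAIN_APPROX_NONE)[0]:
        if cv2.contourArea(k)<200: continue
        (u,v),ax,an=cv2.fitEllipse(cv2.convexHull(k)); p=plane(c,u+x0,v+y0,.008)
        print(n,np.round([u+x0,v+y0,*ax],1),np.round(p[:2],4),"diam",np.round(max(ax)/c["fx"]*np.linalg.norm(np.array(c["extrinsics"])[:3,3]-p),3))
t=C["top"]["pixels"][225:310,75:225];s=C["scene"]["pixels"][170:275,400:525]
big=np.hstack([cv2.resize(t,None,fx=3,fy=3,interpolation=cv2.INTER_CUBIC)[:315],cv2.resize(s,None,fx=2.5,fy=2.5,interpolation=cv2.INTER_CUBIC)[:255,:].copy().__class__((0,)) if 0 else cv2.resize(s,(350,294))[:255]]) if 0 else None
A=cv2.resize(t,(600,340),interpolation=cv2.INTER_CUBIC);cv2.imwrite("pics/t1.png",A[:,:,::-1])
B=cv2.resize(s,(625,525),interpolation=cv2.INTER_CUBIC);cv2.imwrite("pics/s1.png",B[:,:,::-1])
E
```

```text
scene [326.3 277.9  27.   28.6] [ 0.6211 -0.0529] diam 0.069
scene [242.9 242.6  30.9  35.7] [ 0.5215 -0.2612] diam 0.091
scene [330.8 230.2  36.3  42.3] [ 0.4811 -0.04  ] diam 0.109
top [298.5 287.9  50.4  50.8] [ 0.4746 -0.0411] diam 0.11
top [400.3 271.3  40.6  41.8] [ 0.5158 -0.2621] diam 0.093
top [306.2 224.6  31.1  31.3] [ 0.6153 -0.0542] diam 0.069
```

View pics/t1.png

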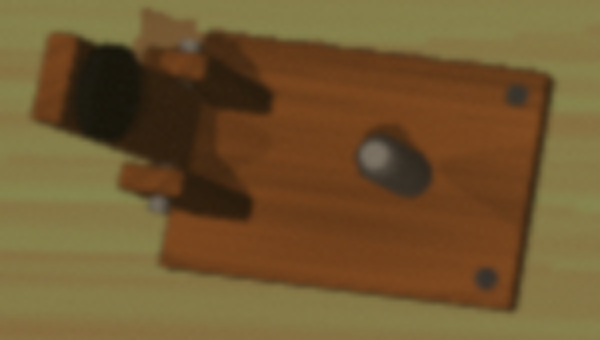

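View pics/s1.png

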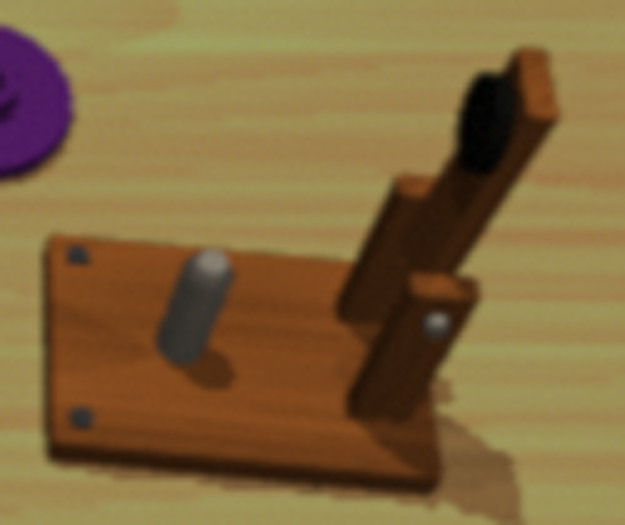

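Crops show: top view spindle tip at crop (376,155) i.e. pixel (169,263.7); scene view tip (211,262) i.e. pixel (442.2,222.4). The board's long edges and the leaning-back bar are clear.

```bash
python3 - <<'E'
from h import *
C={n:eyes.camera(n) for n in("scene","top")}
T=lambda u,v:(75+(u+.5)/4-.5,225+(v+.5)/4-.5)
S=lambda u,v:(400+(u+.5)/5-.5,170+(v+.5)/5-.5)
tip,e=two(C["top"],T(376,155),C["scene"],S(211,262));print("tip",tip.round(4),e.round(4))
print("on plane .09",plane(C["top"],*T(376,155),.09).round(4),plane(C["scene"],*S(211,262),.09).round(4))
for n,f,a in(("top",T,[(215,33),(550,75),(515,308),(163,266)]),("scene",S,[(50,237),(50,440)])):
    for p in a: print(n,plane(C[n],*f(*p),.02)[:2].round(4))
p,e=two(C["top"],T(50,78),C["scene"],S(540,85));print("barend",p.round(3),e.round(3))
p=plane(C["top"],*T(243,140),.15)
for n,uv in(("top",(251,140)),("scene",(387,303))): print("glue",plane(C[n],*uv,.15).round(3))
s,R=toolaxes();print(R.round(3))
E
```

```text
tip [0.5104 0.2214 0.086 ] 0.0016
on plane .09 [0.5098 0.2194 0.09  ] [0.5134 0.2208 0.09  ]
top [0.5849 0.3313]
top [0.5659 0.1486]
top [0.4398 0.1595]
top [0.4579 0.3473]
scene [0.4454 0.1646]
scene [0.5699 0.1501]
barend [0.521 0.326 0.226] 0.001
glue [0.753 0.058 0.15 ]
glue [0.757 0.06  0.15 ]
[[ 0.96   0.281 -0.   ]
 [ 0.281 -0.96   0.   ]
 [-0.    -0.    -1.   ]]
```

Spindle comes out at about (0.511, 0.220) with the stand yawed −0.10 rad, and the tip height agrees to about 4 mm. First I turn the tool so the fingers close along the stand's x.

```bash
cat >> h.py <<'E'
P=dict(L=(.478,-.0405),M=(.5187,-.2617),S=(.618,-.0535),T=(.511,.2202))
def need(x,y,z,yaw=-.1):
    """units (of rows) still to go to the tool position, and the turn, tool axes"""
    from scipy.spatial.transform import Rotation as R
    s,M=toolaxes();Y=np.array([np.cos(yaw),np.sin(yaw),0]);Z=np.array([0,0,-1.]);G=np.c_[np.cross(Y,Z),Y,Z]
    print("t",round(s["time"],2),"pos",s["ee_pos"].round(4),"F",s["ft_force"].round(1),"w",s["width"].round(4),"grip",round(s["grip_force"],1),
     "\nshift",(M.T@(np.array([x,y,z])-s["ee_pos"])/.04).round(3),"turn",(R.from_matrix(M.T@G).as_rotvec()/.12).round(3),"G-shift",(G.T@(np.array([x,y,z])-s["ee_pos"])/.04).round(3))
E
python3 -m inch '[[0,0,0,0,0,-0.99],[0,0,0,0,0,-0.99],[0,0,0,0,0,-0.99],[0,0,0,0,0,-0.99],[0,0,0,0,0,-0.99]]' 1 25
python3 -m inch '[[0,0,0,0,0,-0.99],[0,0,0,0,0,-0.99],[0,0,0,0,0,-0.99],[0,0,0,0,0,-0.99],[0,0,0,0,0,-0.99]]'
python3 -c "
from h import *
need(*P['L'],.3);print(r.read_state()['joint_positions'].round(2))"
```

```text
time: 0.72
ee_pos: [0.1756, -0.5998, 0.4047]
eef_rot: [0.904, 0.428, -0.0, -0.0]
ft_force: [-0.5, 0.3, -0.5]
width: 0.0868
grip_force: 0.0
time: 1.13
ee_pos: [0.1756, -0.5998, 0.4047]
eef_rot: [0.739, 0.674, 0.0, -0.0]
ft_force: [0.7, -0.7, 0.1]
width: 0.0869
grip_force: 0.0Traceback (most recent call last):
  File "<string>", line 3, in <module>
    need(*P['L'],.3);print(r.read_state()['joint_positions'].round(2))
    ~~~~^^^^^^^^^^^^
  File "h.py", line 18, in need
    print("t",round(s["time"],2),"pos",s["ee_pos"].round(4),"F",s["ft_force"].round(1),"w",s["width"].round(4),"grip",round(s["grip_force"],1),
                                                                                           ^^^^^^^^^^^^^^^^
AttributeError: 'float' object has no attribute 'round'
```

```bash
sed -i 's/s\["width"\].round(4)/round(float(s["width"]),4)/' h.py
python3 -m inch '[[0.6,0.75,0,0,0,0],[0.6,0.75,0,0,0,0],[0.6,0.75,0,0,0,0],[0.6,0.75,0,0,0,0],[0.6,0.75,0,0,0,0]]'
python3 -m inch '[[0.8,0.47,0,0,0,0],[0.8,0.47,0,0,0,0],[0.8,0.47,0,0,0,0],[0.8,0.47,0,0,0,0],[0.8,0.47,0,0,0,0]]' >/dev/null
python3 -m inch '[[0.77,0,0.3,0,0,0],[0.77,0,0.3,0,0,0],[0.77,0,0.3,0,0,0],[0.77,0,0.3,0,0,0],[0.77,0,0.3,0,0,0]]' >/dev/null
python3 -m inch '[[0.77,0,0.2,0,0,0],[0.77,0,0.2,0,0,0],[0.77,0,0.2,0,0,0],[0.77,0,0.2,0,0,0],[0.77,0,0.2,0,0,0]]' >/dev/null
python3 -c "
from h import *
need(*P['L'],.197);print(r.read_state()['joint_positions'].round(2))"
```

```text
time: 1.55
ee_pos: [0.3379, -0.4939, 0.4049]
eef_rot: [0.741, 0.672, -0.0, 0.0]
ft_force: [0.2, -0.9, 0.8]
width: 0.087
grip_force: 0.0
t 2.8 pos [ 0.4758 -0.0371  0.3046] F [-0.1  0.  -0.3] w 0.0867 grip 0.0 
shift [-0.078  0.061  2.69 ] turn [0.005 0.004 0.015] G-shift [-0.079  0.062  2.69 ]
[ 0.62  0.15 -0.68  1.93  0.11  1.09 -0.2 ]
```

```bash
python3 -m inch '[[-0.04,0.03,0.7,0,0,0],[-0.04,0.03,0.7,0,0,0.015],[0,0,0.7,0,0,0],[0,0,0.4,0,0,0],[0,0,0.2,0,0,0]]' >/dev/null
python3 -m inch '[[0,0,0,0,0,0],[0,0,0,0,0,0],[0,0,0,0,0,0],[0,0,0,0,0,0],[0,0,0,0,0,0]]' -1 25
python3 -m inch '[[0,0,0,0,0,0],[0,0,0,0,0,0],[0,0,0,0,0,0],[0,0,0,0,0,0],[0,0,0,0,0,0]]'
python3 -c "
from h import *
need(*P['T'],.3)"
```

```text
time: 3.63
ee_pos: [0.4783, -0.0421, 0.1973]
eef_rot: [0.742, 0.671, 0.0, 0.0]
ft_force: [-0.4, -0.2, -0.2]
width: 0.0612
grip_force: 0.0
time: 4.05
ee_pos: [0.4782, -0.042, 0.1969]
eef_rot: [0.742, 0.671, 0.0, 0.0]
ft_force: [-0.5, -0.4, 3.1]
width: 0.0453
grip_force: 25.0
t 4.05 pos [ 0.4782 -0.042   0.1969] F [-0.5 -0.4  3.1] w 0.0453 grip 25.0 
shift [ 6.604  0.164 -2.578] turn [0.002 0.002 0.001] G-shift [ 6.605  0.162 -2.577]
```

```bash
python3 -m inch '[[0,0,-0.5,0,0,0],[0,0,-0.7,0,0,0],[0,0,-0.7,0,0,0],[0,0,-0.6,0,0,0],[0,0,-0.3,0,0,0]]' >/dev/null
python3 -m inch '[[0.6,0.03,0,0,0,0],[0.8,0.03,0,0,0,0],[0.9,0.03,0,0,0,0],[0.9,0.03,0,0,0,0],[0.9,0.03,0,0,0,0]]' >/dev/null
python3 -m inch '[[0.9,0,0,0,0,0],[0.8,0,0,0,0,0],[0.6,0,0,0,0,0],[0.2,0,0,0,0,0],[0,0,0,0,0,0]]' >/dev/null
python3 - <<'E'
from h import *
need(*P['T'],.3)
a=eyes.camera("scene")["pixels"][120:270,390:540];b=eyes.camera("top")["pixels"][180:330,90:240]
cv2.imwrite("pics/hov.png",cv2.resize(np.hstack([a,b]),(800,400),interpolation=cv2.INTER_CUBIC)[:,:,::-1])
E
```

```text
t 5.3 pos [0.5097 0.2223 0.3079] F [-0.1  0.  -1.1] w 0.0454 grip 25.0 
shift [-0.049  0.039  0.197] turn [-0.013 -0.007  0.032] G-shift [-0.049  0.039  0.197]
```

View pics/hov.png

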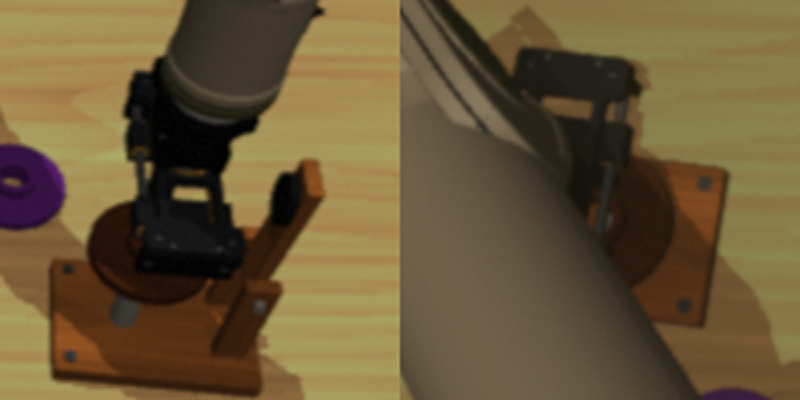

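The left half shows the ring held over the spindle beside the bar, and the right half shows the flange centred roughly over the board. Lowering now with force checks.

```bash
python3 -m inch '[[-0.08,0.04,0.2,0,0,0.03],[0,0,0.3,0,0,0],[0,0,0.25,0,0,0],[0,0,0.2,0,0,0],[0,0,0,0,0,0]]'
python3 -c "
from h import *
need(.511,.219,.218)"
```

```text
time: 5.82
ee_pos: [0.5115, 0.2167, 0.2688]
eef_rot: [0.743, 0.67, -0.0, -0.001]
ft_force: [3.4, 5.3, -3.4]
width: 0.045
grip_force: 25.0
t 5.82 pos [0.5115 0.2167 0.2688] F [ 3.4  5.3 -3.4] w 0.045 grip 25.0 
shift [ 0.056 -0.016  1.271] turn [-0.008 -0.007 -0.03 ] G-shift [ 0.057 -0.017  1.271]
```

```bash
python3 -m inch '[[0.06,0.02,0,0,0,0],[0,0,0.3,0,0,0],[0,0,0.3,0,0,0],[0,0,0.2,0,0,0],[0,0,0,0,0,0]]'
python3 -c "
from h import *
need(.511,.219,.218)"
```

```text
time: 6.23
ee_pos: [0.5119, 0.2184, 0.2361]
eef_rot: [0.743, 0.67, -0.002, -0.001]
ft_force: [-0.1, -0.0, -1.2]
width: 0.0455
grip_force: 25.0
t 6.23 pos [0.5119 0.2184 0.2361] F [-0.1 -0.  -1.2] w 0.0455 grip 25.0 
shift [ 0.012 -0.024  0.452] turn [-0.027  0.014 -0.029] G-shift [ 0.012 -0.025  0.452]
```

```bash
python3 -m inch '[[0,0,0.25,0,0,0],[0,0,0.15,0,0,0],[0,0,0.06,0,0,0],[0,0,0,0,0,0],[0,0,0,0,0,0]]'
python3 -m inch '[[0,0,0,0,0,0],[0,0,0,0,0,0],[0,0,0,0,0,0],[0,0,0,0,0,0],[0,0,0,0,0,0]]' 1
python3 -m inch '[[0,0,-0.3,0,0,0],[0,0,-0.6,0,0,0],[0,0,-0.7,0,0,0],[0,0,-0.7,0,0,0],[0,0,-0.7,0,0,0]]' 
python3 -c "
from h import *
need(*P['M'],.3)"
```

```text
time: 6.65
ee_pos: [0.5127, 0.2192, 0.2204]
eef_rot: [0.743, 0.67, -0.0, 0.0]
ft_force: [-0.2, -0.1, -0.5]
width: 0.0456
grip_force: 25.0
time: 7.07
ee_pos: [0.5127, 0.2191, 0.2205]
eef_rot: [0.743, 0.67, 0.0, 0.0]
ft_force: [0.3, -0.3, -0.9]
width: 0.0705
grip_force: 0.0
time: 7.48
ee_pos: [0.5123, 0.2193, 0.3426]
eef_rot: [0.743, 0.67, 0.0, 0.0]
ft_force: [0.9, -0.2, 0.7]
width: 0.0865
grip_force: 0.0
t 7.48 pos [0.5123 0.2193 0.3426] F [ 0.9 -0.2  0.7] w 0.0865 grip 0.0 
shift [-11.945   1.393   1.062] turn [ 0.003 -0.002 -0.024] G-shift [-11.948   1.359   1.065]
```

```bash
python3 -m inch '[[-0.5,0,0,0,0,0],[-0.8,0.1,0,0,0,0],[-0.95,0.15,0,0,0,0],[-0.95,0.15,0,0,0,0],[-0.95,0.15,0,0,0,0]]' >/dev/null
python3 -m inch '[[-0.95,0.15,0.1,0,0,0],[-0.95,0.15,0.1,0,0,0],[-0.95,0.15,0.1,0,0,0],[-0.95,0.15,0.1,0,0,0],[-0.95,0.15,0.1,0,0,0]]' >/dev/null
python3 -m inch '[[-0.95,0.15,0.1,0,0,0],[-0.95,0.05,0.1,0,0,0],[-0.7,0,0.2,0,0,0],[-0.4,0,0.2,0,0,0],[0,0,0,0,0,0]]' >/dev/null
python3 - <<'E'
from h import *
need(*P['M'],.197)
c=eyes.camera("top")["pixels"][225:310,75:225];cv2.imwrite("pics/chk1.png",cv2.resize(c,(600,340),interpolation=cv2.INTER_CUBIC)[:,:,::-1])
E
```

```text
t 8.73 pos [ 0.5217 -0.2644  0.2951] F [-0.6 -0.   0.8] w 0.087 grip 0.0 
shift [ 0.06  -0.077  2.452] turn [-0.017  0.003 -0.073] G-shift [ 0.06  -0.081  2.452]
```

View pics/chk1.png

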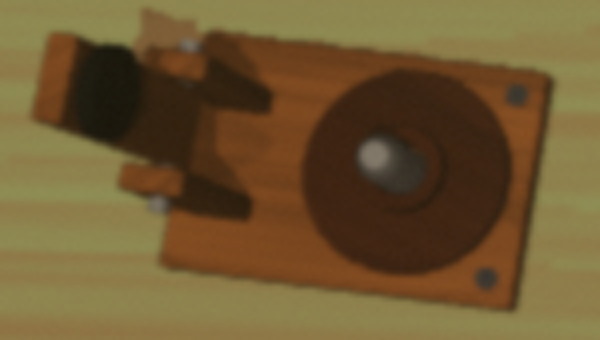

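The crop shows the large ring flat on the board around the spindle, with its centre at crop (407,171). Next is the middle ring.

```bash
python3 -m inch '[[0.06,-0.08,0.5,0,0,-0.07],[0,0,0.6,0,0,0],[0,0,0.6,0,0,0],[0,0,0.5,0,0,0],[0,0,0.24,0,0,0]]' >/dev/null
python3 -m inch '[[0,0,0,0,0,0],[0,0,0,0,0,0],[0,0,0,0,0,0],[0,0,0,0,0,0],[0,0,0,0,0,0]]' -1 25
python3 -m inch '[[0,0,0,0,0,0],[0,0,0,0,0,0],[0,0,0,0,0,0],[0,0,0,0,0,0],[0,0,0,0,0,0]]'
python3 -m inch '[[0,0,-0.3,0,0,0],[0,0,-0.6,0,0,0],[0,0,-0.8,0,0,0],[0,0,-0.7,0,0,0],[0,0,-0.4,0,0,0]]'
python3 -c "
from h import *
need(.512,.219,.308)"
```

```text
time: 9.62
ee_pos: [0.5207, -0.2579, 0.2]
eef_rot: [0.74, 0.673, 0.0, 0.001]
ft_force: [-0.0, -0.0, 0.1]
width: 0.0616
grip_force: 0.0
time: 10.03
ee_pos: [0.5203, -0.2579, 0.1991]
eef_rot: [0.74, 0.673, -0.0, 0.0]
ft_force: [-2.1, 0.1, 6.0]
width: 0.0444
grip_force: 25.0
time: 10.45
ee_pos: [0.5208, -0.2577, 0.3148]
eef_rot: [0.74, 0.673, 0.001, 0.002]
ft_force: [0.7, 0.8, -0.1]
width: 0.0442
grip_force: 25.0
t 10.45 pos [ 0.5208 -0.2577  0.3148] F [ 0.7  0.8 -0.1] w 0.0442 grip 25.0 
shift [11.843 -1.347  0.15 ] turn [0.03  0.01  0.045] G-shift [11.835 -1.41   0.17 ]
```

```bash
python3 -m inch '[[0.5,0,0,0,0,0],[0.8,-0.1,0,0,0,0],[0.95,-0.15,0,0,0,0],[0.95,-0.15,0,0,0,0],[0.95,-0.15,0,0,0,0]]' >/dev/null
python3 -m inch '[[0.95,-0.15,0,0,0,0],[0.95,-0.15,0,0,0,0],[0.95,-0.15,0,0,0,0],[0.95,-0.15,0,0,0,0],[0.95,-0.15,0,0,0,0]]' >/dev/null
python3 -m inch '[[0.95,-0.05,0,0,0,0],[0.9,0,0,0,0,0],[0.75,0,0,0,0,0],[0.4,0,0,0,0,0.04],[0,0,0,0,0,0]]' >/dev/null
python3 -c "
from h import *
need(.512,.2245,.30)
c=eyes.camera('scene')['pixels'][120:270,390:540];cv2.imwrite('pics/hov2.png',cv2.resize(c,(600,600),interpolation=cv2.INTER_CUBIC)[:,:,::-1])"
```

```text
t 11.7 pos [0.5106 0.2255 0.3115] F [-0.6  0.1 -0.9] w 0.0443 grip 25.0 
shift [-0.023  0.038  0.287] turn [-0.002 -0.022  0.048] G-shift [-0.022  0.038  0.287]
```

View pics/hov2.png

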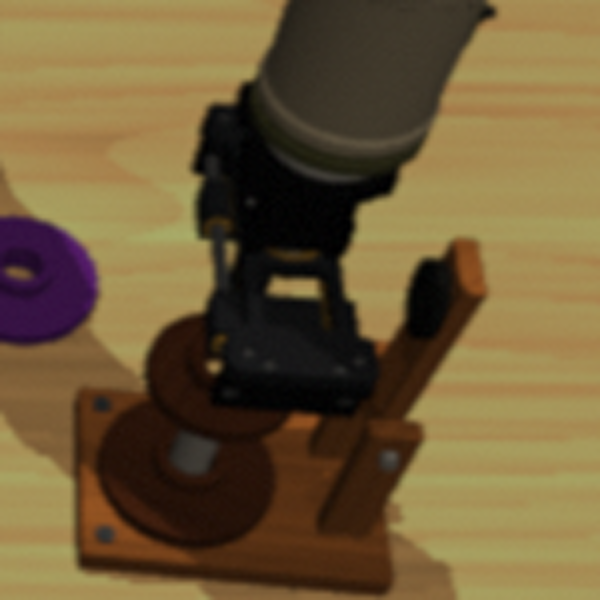

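The middle ring hangs over the spindle, its left flange edge at crop (146,365), clear of the bar. Lowering.

```bash
python3 -m inch '[[-0.02,0.04,0.3,0,0,0.04],[0,0,0.3,0,0,0],[0,0,0.2,0,0,0],[0,0,0.1,0,0,0],[0,0,0,0,0,0]]'
python3 -c "
from h import *
c=eyes.camera('scene');p=plane(c,426.5,211,.1245);print(p)
need(.512,.2245,.243)"
```

```text
time: 12.17
ee_pos: [0.5129, 0.22, 0.2735]
eef_rot: [0.743, 0.669, -0.0, -0.001]
ft_force: [0.4, 4.5, -0.8]
width: 0.0442
grip_force: 25.0
[0.50773927 0.17758666 0.1245    ]
t 12.22 pos [0.5129 0.22   0.2741] F [-0.5  2.3 -1.4] w 0.0438 grip 25.0 
shift [ 0.109 -0.034  0.777] turn [-0.009  0.    -0.038] G-shift [ 0.109 -0.035  0.777]
```

```bash
python3 -m inch '[[0.08,-0.02,0,0,0,-0.03],[0,0,0.2,0,0,0],[0.02,0,0.2,0,0,0],[0,0,0.15,0,0,0],[0,0,0,0,0,0]]'
python3 -c "
from h import *
need(.512,.2245,.244)"
```

```text
time: 12.63
ee_pos: [0.5125, 0.2241, 0.2511]
eef_rot: [0.742, 0.671, -0.001, -0.0]
ft_force: [0.4, 1.4, -1.7]
width: 0.0442
grip_force: 25.0
t 12.63 pos [0.5125 0.2241 0.2511] F [ 0.4  1.4 -1.7] w 0.0442 grip 25.0 
shift [ 0.01  -0.013  0.178] turn [-0.012  0.004 -0.007] G-shift [ 0.009 -0.013  0.178]
```

```bash
python3 -m inch '[[0.02,0,0.1,0,0,0],[0,0,0.08,0,0,0],[0,0,0.02,0,0,0],[0,0,0,0,0,0],[0,0,0,0,0,0]]'
python3 -m inch '[[0,0,0,0,0,0],[0,0,0,0,0,0],[0,0,0,0,0,0],[0,0,0,0,0,0],[0,0,0,0,0,0]]' 1
python3 -m inch '[[0,0,-0.3,0,0,0],[0,0,-0.6,0,0,0],[0,0,-0.7,0,0,0],[0,0,-0.7,0,0,0],[0,0,-0.3,0,0,0]]' 
python3 -c "
from h import *
need(*P['S'],.3)"
```

```text
time: 13.05
ee_pos: [0.513, 0.2253, 0.2451]
eef_rot: [0.742, 0.671, 0.0, 0.0]
ft_force: [-0.1, 0.8, 4.4]
width: 0.0442
grip_force: 25.0
time: 13.47
ee_pos: [0.5128, 0.2249, 0.2446]
eef_rot: [0.742, 0.67, -0.0, 0.0]
ft_force: [-0.7, 0.3, 0.3]
width: 0.0695
grip_force: 0.0
time: 13.88
ee_pos: [0.5132, 0.2258, 0.3532]
eef_rot: [0.742, 0.671, 0.002, 0.001]
ft_force: [0.2, 0.3, -0.3]
width: 0.0862
grip_force: 0.0
t 13.88 pos [0.5132 0.2258 0.3532] F [ 0.2  0.3 -0.3] w 0.0862 grip 0.0 
shift [-6.688  3.303  1.331] turn [ 0.034 -0.017 -0.004] G-shift [-6.687  3.305  1.331]
```

```bash
python3 -m inch '[[-0.5,0.1,0,0,0,0],[-0.8,0.3,0,0,0,0],[-0.85,0.4,0,0,0,0],[-0.85,0.4,0,0,0,0],[-0.85,0.5,0,0,0,0]]' >/dev/null
python3 -m inch '[[-0.85,0.5,0.3,0,0,0],[-0.8,0.5,0.3,0,0,0],[-0.7,0.4,0.3,0,0,0],[-0.4,0.2,0.3,0,0,0],[0,0,0,0,0,0]]' >/dev/null
python3 - <<'E'
from h import *
need(*P['S'],.197)
c=eyes.camera("top")["pixels"][225:310,75:225];cv2.imwrite("pics/chk2.png",cv2.resize(c,(600,340),interpolation=cv2.INTER_CUBIC)[:,:,::-1])
E
```

```text
t 14.72 pos [ 0.6177 -0.0567  0.2979] F [-0.7 -1.  -1.1] w 0.0866 grip 0.0 
shift [0.085 0.007 2.523] turn [-0.029  0.015 -0.065] G-shift [ 8.000e-02 -2.000e-03  2.523e+00]
```

View pics/chk2.png

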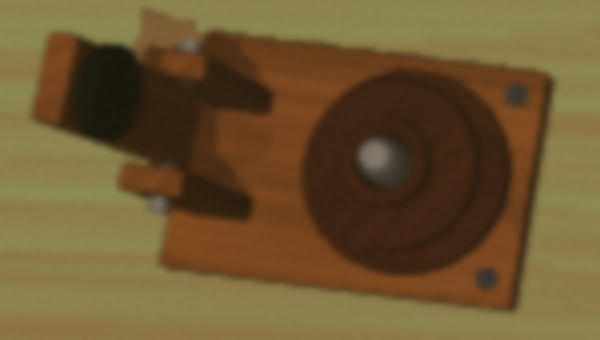

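The middle ring sits flat on the large one, around the spindle at crop (376,155). For the small ring I'll correct above it before closing.

```bash
python3 -m inch '[[0.06,0,0.4,0,0,-0.05],[0,0,0.6,0,0,0],[0,0,0.6,0,0,0],[0,0,0.4,0,0,0],[0,0,0,0,0,0]]' >/dev/null
python3 -c "
from h import *
need(*P['S'],.197)"
```

```text
t 15.18 pos [ 0.6164 -0.0472  0.2182] F [-0.7 -0.3  0.4] w 0.0871 grip 0.0 
shift [-0.152  0.056  0.529] turn [-0.038 -0.004  0.056] G-shift [-0.152  0.054  0.529]
```

```bash
python3 -m inch '[[-0.15,0.05,0,0,0,0.05],[0,0,0.2,0,0,0],[0,0,0.2,0,0,0],[0,0,0.1,0,0,0],[0,0,0,0,0,0]]' >/dev/null
python3 -c "
from h import *
need(*P['S'],.197)"
python3 -m inch '[[0,0,0,0,0,0],[0,0,0,0,0,0],[0,0,0,0,0,0],[0,0,0,0,0,0],[0,0,0,0,0,0]]' -1 25 >/dev/null
python3 -m inch '[[0,0,0,0,0,0],[0,0,0,0,0,0],[0,0,0,0,0,0],[0,0,0,0,0,0],[0,0,0,0,0,0]]'
python3 -m inch '[[0,0,-0.3,0,0,0],[0,0,-0.6,0,0,0],[0,0,-0.8,0,0,0],[0,0,-0.8,0,0,0],[0,0,-0.4,0,0,0]]'
python3 -c "
from h import *
need(.512,.220,.312)"
```

```text
t 15.6 pos [ 0.6189 -0.0546  0.2   ] F [ 0.3 -0.2 -0.4] w 0.0872 grip 0.0 
shift [ 0.025 -0.025  0.074] turn [-0.009  0.    -0.007] G-shift [ 0.025 -0.025  0.074]
time: 16.43
ee_pos: [0.6193, -0.0547, 0.2008]
eef_rot: [0.742, 0.671, 0.0, 0.0]
ft_force: [-0.4, -0.1, 0.0]
width: 0.0444
grip_force: 25.0
time: 16.85
ee_pos: [0.6198, -0.0542, 0.3217]
eef_rot: [0.742, 0.671, 0.002, 0.002]
ft_force: [0.0, 0.8, -0.3]
width: 0.0446
grip_force: 25.0
t 16.85 pos [ 0.6198 -0.0542  0.3217] F [ 0.   0.8 -0.3] w 0.0446 grip 25.0 
shift [ 6.55  -3.372  0.228] turn [ 0.039 -0.002 -0.005] G-shift [ 6.552 -3.367  0.243]
```

```bash
python3 -m inch '[[0.5,-0.2,0,0,0,0],[0.8,-0.4,0,0,0,0],[0.8,-0.4,0,0,0,0],[0.8,-0.45,0,0,0,0],[0.8,-0.45,0,0,0,0]]' >/dev/null
python3 -m inch '[[0.8,-0.45,0,0,0,0],[0.8,-0.45,0.1,0,0,0],[0.75,-0.35,0.1,0,0,0],[0.5,-0.2,0,0,0,0],[0,0,0,0,0,0]]' >/dev/null
python3 -c "
from h import *
need(.512,.2195,.30)"
```

```text
t 17.68 pos [0.5097 0.2249 0.3099] F [0.2 0.1 0.3] w 0.0445 grip 25.0 
shift [-0.13   0.071  0.247] turn [-0.    -0.019  0.055] G-shift [-0.129  0.072  0.247]
```

```bash
python3 -m inch '[[-0.05,0.04,0.1,0,0,0.05],[0,0,0.15,0,0,0],[0,0,0.1,0,0,0],[0,0,0,0,0,0],[0,0,0,0,0,0]]'
python3 -c "
from h import *
need(.512,.2195,.27)"
```

```text
time: 18.1
ee_pos: [0.514, 0.2163, 0.2943]
eef_rot: [0.744, 0.668, -0.0, -0.0]
ft_force: [-1.2, 0.9, -0.7]
width: 0.0443
grip_force: 25.0
t 18.1 pos [0.514  0.2163 0.2943] F [-1.2  0.9 -0.7] w 0.0443 grip 25.0 
shift [ 0.073 -0.058  0.607] turn [-0.006  0.005 -0.071] G-shift [ 0.074 -0.058  0.607]
```

```bash
python3 -m inch '[[0.07,-0.05,0,0,0,-0.07],[0,0,0.05,0,0,0],[0,0,0.15,0,0,0],[0,0,0.1,0,0,0],[0,0,0,0,0,0]]'
python3 -c "
from h import *
need(.512,.2195,.269)"
```

```text
time: 18.52
ee_pos: [0.5118, 0.2201, 0.2815]
eef_rot: [0.741, 0.671, -0.001, -0.0]
ft_force: [-0.8, 0.6, -0.6]
width: 0.0443
grip_force: 25.0
t 18.52 pos [0.5118 0.2201 0.2815] F [-0.8  0.6 -0.6] w 0.0443 grip 25.0 
shift [-0.013  0.008  0.314] turn [-0.011  0.007  0.012] G-shift [-0.013  0.008  0.314]
```

```bash
python3 -m inch '[[0,0,0.1,0,0,0],[0,0,0.12,0,0,0],[0,0,0.08,0,0,0],[0,0,0.02,0,0,0],[0,0,0,0,0,0]]'
python3 -c "
from h import *
need(.512,.2195,.269)"
```

```text
time: 18.93
ee_pos: [0.512, 0.2203, 0.2695]
eef_rot: [0.741, 0.671, -0.0, -0.0]
ft_force: [0.1, 0.9, -1.3]
width: 0.0441
grip_force: 25.0
t 18.93 pos [0.512  0.2203 0.2695] F [ 0.1  0.9 -1.3] w 0.0441 grip 25.0 
shift [-0.02   0.003  0.013] turn [-0.004  0.002  0.012] G-shift [-0.02   0.003  0.013]
```

```bash
python3 -m inch '[[0,0,0,0,0,0],[0,0,0,0,0,0],[0,0,0,0,0,0],[0,0,0,0,0,0],[0,0,0,0,0,0]]' 1 >/dev/null
python3 -m inch '[[0,0,-0.2,0,0,0],[0,0,-0.5,0,0,0],[0,0,-0.8,0,0,0],[0,0,-0.8,0,0,0],[0,0,-0.8,0,0,0]]' >/dev/null
python3 -m inch '[[0,0,-0.8,0,0,0],[0,0,-0.6,0,0,0],[0,0,-0.4,0,0,0],[0,0,0,0,0,0],[0,0,0,0,0,0]]' -1 5
python3 -c "
from h import *
need(.530,.41,.46)
for n,b in (('scene',(120,270,390,540)),('top',(180,330,70,220))):
  c=eyes.camera(n)['pixels'][b[0]:b[1],b[2]:b[3]];cv2.imwrite('pics/st_%s.png'%n,cv2.resize(c,(400,400),interpolation=cv2.INTER_CUBIC)[:,:,::-1])
cv2.imwrite('pics/st.png',np.hstack([cv2.imread('pics/st_scene.png'),cv2.imread('pics/st_top.png')]))"
```

```text
time: 20.18
ee_pos: [0.5119, 0.2205, 0.467]
eef_rot: [0.741, 0.671, 0.001, 0.0]
ft_force: [-0.2, -0.1, -1.0]
width: 0.0619
grip_force: 0.0
t 20.18 pos [0.5119 0.2205 0.467 ] F [-0.2 -0.1 -1. ] w 0.0619 grip 0.0 
shift [ 4.758 -0.015  0.177] turn [ 0.015 -0.005  0.013] G-shift [ 4.758 -0.022  0.174]
```

View pics/st.png

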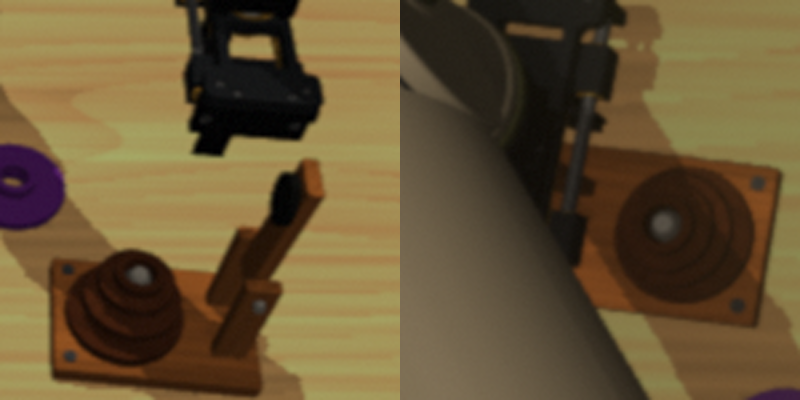

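All three rings are stacked on the spindle in order, scene tip at crop (138,273). Now I carry the shut fingers over and behind the bar.

```bash
python3 -m inch '[[0.4,0,0,0,0,0],[0.7,0,0,0,0,0],[0.8,0,0,0,0,0],[0.8,0,0,0,0,0],[0.8,0,0,0,0,0]]' >/dev/null
python3 -m inch '[[0.8,0,0,0,0,0],[0.4,0,0,0,0,0],[0.2,0,0,0,0,0],[0,0,0,0,0,0],[0,0,0,0,0,0]]'
python3 -c "
from h import *
need(.530,.41,.375)"
```

```text
time: 21.12
ee_pos: [0.5316, 0.4148, 0.4652]
eef_rot: [0.741, 0.671, -0.001, 0.0]
ft_force: [-0.1, -0.6, 0.2]
width: 0.0007
grip_force: 0.0
t 21.12 pos [0.5316 0.4148 0.4652] F [-0.1 -0.6  0.2] w 0.0007 grip 0.0 
shift [-0.121 -0.025  2.254] turn [-0.006  0.01   0.011] G-shift [-0.123 -0.027  2.254]
```

```bash
python3 -m inch '[[0,0,0.4,0,0,0],[0,0,0.6,0,0,0],[0,0,0.6,0,0,0],[0,0,0.5,0,0,0],[0,0,0.15,0,0,0]]'
python3 -m inch '[[-0.2,0,0,0,0,0],[-0.25,0,0,0,0,0],[-0.25,0,0,0,0,0],[-0.25,0,0,0,0,0],[-0.25,0,0,0,0,0]]'
python3 -m inch '[[-0.25,0,0,0,0,0],[-0.25,0,0,0,0,0],[-0.25,0,0,0,0,0],[-0.25,0,0,0,0,0],[-0.25,0,0,0,0,0]]'
python3 -c "
from h import *
need(.516,.245,.375)"
```

```text
time: 21.53
ee_pos: [0.5319, 0.4127, 0.3727]
eef_rot: [0.742, 0.67, -0.002, 0.001]
ft_force: [0.3, -0.2, -0.2]
width: 0.0008
grip_force: 0.0
time: 21.95
ee_pos: [0.5268, 0.3662, 0.3771]
eef_rot: [0.741, 0.671, 0.001, 0.0]
ft_force: [0.7, 0.6, -0.8]
width: 0.0003
grip_force: 0.0
time: 22.37
ee_pos: [0.5215, 0.317, 0.376]
eef_rot: [0.741, 0.671, 0.0, -0.0]
ft_force: [0.1, 0.7, -0.7]
width: 0.0007
grip_force: 0.3
t 22.37 pos [0.5215 0.317  0.376 ] F [ 0.1  0.7 -0.7] w 0.0007 grip 0.3 
shift [-1.804  0.039  0.025] turn [ 0.002 -0.002  0.012] G-shift [-1.804  0.042  0.026]
```

```bash
python3 -m inch '[[-0.25,0,0,0,0,0],[-0.25,0,0,0,0,0],[-0.25,0,0,0,0,0],[-0.25,0,0,0,0,0],[-0.25,0,0,0,0,0]]'
python3 -m inch '[[-0.2,0,0,0,0,0],[-0.2,0,0,0,0,0],[-0.2,0,0,0,0,0],[0,0,0,0,0,0],[0,0,0,0,0,0]]'
python3 -m inch '[[0,0,-0.2,0,0,0],[0,0,-0.4,0,0,0],[0,0,-0.5,0,0,0],[0,0,-0.5,0,0,0],[0,0,-0.5,0,0,0]]' 
python3 -m inch '[[0,0,0,0,0,0],[0,0,0,0,0,0],[0,0,0,0,0,0],[0,0,0,0,0,0],[0,0,0,0,0,0]]' >/dev/null
python3 -m inch '[[0,0,0,0,0,0],[0,0,0,0,0,0],[0,0,0,0,0,0],[0,0,0,0,0,0],[0,0,0,0,0,0]]' >/dev/null
python3 -c "
from h import *
a=eyes.camera('scene')['pixels'][120:270,390:540];b=eyes.camera('top')['pixels'][180:330,70:220]
cv2.imwrite('pics/end.png',cv2.resize(np.hstack([a,b]),(800,400),interpolation=cv2.INTER_CUBIC)[:,:,::-1])"
```

```text
time: 22.78
ee_pos: [0.5167, 0.267, 0.3759]
eef_rot: [0.741, 0.671, -0.0, 0.0]
ft_force: [0.2, -0.1, 0.1]
width: 0.0005
grip_force: 0.0
time: 23.2
ee_pos: [0.5145, 0.2438, 0.376]
eef_rot: [0.741, 0.671, 0.0, 0.0]
ft_force: [0.2, -0.2, -0.0]
width: 0.0006
grip_force: 0.0
time: 23.62
ee_pos: [0.5141, 0.245, 0.4615]
eef_rot: [0.741, 0.672, 0.0, -0.0]
ft_force: [0.9, -0.3, -0.1]
width: 0.0004
grip_force: 0.0
```

View pics/end.png

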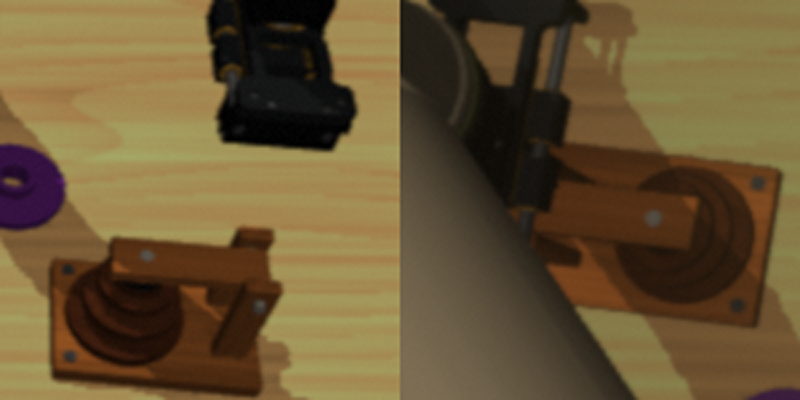

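The bar lies across the stack, end edge at scene crop (115,247) and top crop (697,222). I check that it is level and has settled.

```bash
python3 -c "
from h import *
c=eyes.camera('scene');t=eyes.camera('top');a=c['pixels'].astype(int)
p,e=two(t,(181.2,263.0),c,(432.8,212.4));print(p.round(4),e.round(4),'expect z .114');np.save('a.npy',a)"
python3 -m inch '[[0,0,0,0,0,0],[0,0,0,0,0,0],[0,0,0,0,0,0],[0,0,0,0,0,0],[0,0,0,0,0,0]]' >/dev/null
python3 -m inch '[[0,0,0,0,0,0],[0,0,0,0,0,0],[0,0,0,0,0,0],[0,0,0,0,0,0],[0,0,0,0,0,0]]' >/dev/null
python3 -c "
from h import *
b=eyes.camera('scene')['pixels'].astype(int)
print('change',abs(b-np.load('a.npy'))[190:270,400:520].mean().round(2),abs(b-np.load('a.npy'))[280:330,200:350].mean().round(2),r.read_state()['ft_force'].round(1))"
```

```text
[0.5073 0.1903 0.1184] 0.0065 expect z .114
change 0.85 0.73 [ 1.2 -0.5 -0.6]
```

```bash
python3 -c "
from bench import job
print(job.close_job())"
```

```text
the job is handed in; nothing more can be done
None
```

The three rings are on the spindle, widest at the bottom and smallest on top, and the press bar is tipped over with its pad on the top ring; I handed the job in after about 25 s of the 72 s, with no verdict returned.

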